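# Seat a mixer's tube head on its drive pins

## Task

The blue tube head of the benchtop tube mixer has only been put loosely on the spindle and still rests on the tips of the three drive pins. Turn it by its black bar handle until its holes drop over the pins, then push the handle down until the head snaps fully home and sits flat on the drive plate. Let go of it, and leave the tube rack, the brown bottle and the beaker standing where they are.

Things in the scene. Friction and masses are not known exactly. Their poses are not given: they have to be found in the camera images.
- mixer_base: Tube mixer, fixed on the bench: white housing 203 x 180 mm, 48 mm high, sloping black control panel at its front (its -x side). Origin on the bench right below the spindle, z up. Its three drive pins stand 38 mm from the spindle axis at 0, 120 and 240 degrees from its +x axis; three orange marks on the housing show their directions.
- drive_plate (a point): Centre of the upper face of the mixer's round aluminium drive plate (96 mm across), on the spindle axis, 90 mm above the bench; axes as the mixer's. A steel spindle 20 mm thick stands 60 mm up from it, with three spring-loaded balls at its foot that hold a seated head down.
- pin0 (a point): Rounded tip of drive pin 0 (on the mixer's +x side), 112 mm above the bench. The steel pins are 10 mm thick and stand 22 mm above the drive plate.
- pin1 (a point): Tip of drive pin 1 (at 120 degrees), 112 mm above the bench.
- pin2 (a point): Tip of drive pin 2 (at 240 degrees), 112 mm above the bench.
- handle (a point): Centre of the black bar handle on top of the tube head (loose, 280 g): bar 92 mm long along this point's y axis, 16 mm wide, 15 mm high, its underside 50 mm above the tube caps, so that it can be pushed sideways near an end or gripped. Height above the bench: 185 mm at the start, about 176 mm once the holes have dropped over the pins, 163 mm (bar top 170.5 mm) when home.
- head_foot (a point): Centre of the underside of the head, 73 mm below the handle's centre, same axes (x towards hole 0, z up). The head is a blue disc, 147 mm across, with a 40 mm thick hub and twelve micro tubes in its rim (caps 16 mm above its underside, tubes 30 mm below). It turns freely on the spindle, centred to about 2 mm, and starts resting on the pins' tips.
- hole0 (a point): Lower mouth of hole 0 of the head. Three 14 mm through holes lie 38 mm from the head's axis at 0, 120 and 240 degrees from its x axis, each with an orange mark on the rim. Any hole may go on any pin, so at most 60 degrees of turn either way are needed; once over the pins the head cannot turn more than a few degrees.
- hole1 (a point): Lower mouth of hole 1. When the holes meet the pins the head drops some 8 mm by itself and comes to rest on the spindle's spring balls, its underside still about 14 mm above the drive plate.
- hole2 (a point): Lower mouth of hole 2. From the spring balls it takes about 10 N straight down on the middle of the bar to snap the head past them; after some 4 mm the resistance ends, and the head goes on down until it lies flat on the drive plate, where the balls keep it.
- tube_rack: Bystander: green rack with micro tubes, 52 x 105 x 52 mm; origin at the centre of its underside.
- brown_bottle: Bystander: brown reagent bottle with blue cap, 45 mm thick, 80 mm tall; origin at the centre of its underside.
- beaker: Bystander: clear beaker, 54 mm wide, 68 mm tall; origin at the centre of its underside.

How it is judged (in metres and radians):
At the end, for the whole second after the job is handed in: The tube head sits on the drive plate with a pin in each of its holes: its underside less than 4 mm above the plate, its centre within 4 mm of the spindle axis, tilted less than 0.06 rad, each hole within 6 mm of a pin, and nothing touches it (z of head_foot in the frame of drive_plate below 0.004 m and horizontal distance between head_foot and drive_plate below 0.004 m and angle between the z axis of head_foot and the z axis of drive_plate, either way round below 0.06 rad and (horizontal distance between hole0 and pin0 below 0.006 m or horizontal distance between hole0 and pin1 below 0.006 m or horizontal distance between hole0 and pin2 below 0.006 m) and contact force between the fingers and tube_head below 0.5 N).
It fails at once if the tube rack is shifted more than 30 mm (distance of tube_rack from where it was at the start of the episode above 0.03 m).
It fails at once if the brown bottle is shifted more than 30 mm (distance of brown_bottle from where it was at the start of the episode above 0.03 m).
It fails at once if the beaker is shifted more than 30 mm (distance of beaker from where it was at the start of the episode above 0.03 m).
It also fails if it takes over 38 s, if anything falls off the work surface, if the arm or the gripper's body presses on something with over 40 N, if the wrist force passes 120 N, or if a joint passes its speed limit or range.

## Robot

A 6-joint arm with a two-finger parallel gripper is mounted at the origin on a cart in front of the work surface, level with it; the furniture and walls round the work are solid. World frame = base frame: x ahead of the robot, y to its left, z up, the work surface at z = 0. Lengths are in m, angles in degrees, forces in N, time in s.
With the tool pointing down it reaches from about 0.325 to 1 m from the base axis. Payload 5.1 kg.
Tool frame: the origin (TCP) lies on the centre line of the jaws, within the pads' length; the fingertips stand arm.tip_extent ahead of it and the grasp point (between the pads) lies 3 mm ahead of it (arm.tip_extent is the distance from the TCP to the fingertips, in m); z points along the fingers, y is the direction in which the jaws open and shut (so a half turn about z gives the same grasp; the last joint's range is limited). The gripper opens to 85 mm and grips with 20 to 120 N. Pads are 22 mm wide; open, the fingers measure 114 mm over their backs; the gripper's body (76 mm by 85 mm) begins 54 mm behind the grasp point. The pads swing forward as they close: fully open they stand 13 mm farther back than shut.
Start: joints at [67.804, 7.093, 94.555, -0, 78.352, -4.733], TCP at [0.195, 0.62, 0.253] pointing down, gripper open.
Joint ranges: [-149.61, 149.61], [-58.7, 133.49], [1.44, 155.28], [-77.14, 257.14], [18.33, 153.61], [-166.67, 166.67]. Speed limits (degrees/s): [147.25, 147.25, 180, 180, 180, 180].

## Interface

Orientations are given as a 3x3 rotation matrix whose columns are the frame's x, y, z axes.
In Python, from cell import arm gives the robot as it stands. The module is installed in compiled form; this text tells all that it offers.
- The arm moves only by the tool move_arm, never from a script. Its argument "moves" is one flat list of numbers, 5 for each row, row after row: the closure, from -1 (fully open) to 1 (shut), then the shift along the world's x, y, z in cm, then the turn about the world's z in rad. A call has 1 to 20 rows; each row shifts and turns the pose as measured when the row begins; what a row does not reach is not made up. A row lasts 1/8 s, in which the tool goes at most 62.5 mm and 10.7 degrees, less where a joint would pass 70% of its speed; a pose out of reach is approached as far as the arm can. A call with a gripper value outside its range is refused whole. The fingers move at their own pace and stop on an object; the grip force is fixed at half the most. Time passes only in rows, so rows that do not move let the fingers close. It gives the time, the measured TCP pose, the force and the opening at its end, in the units of the state.
- arm.observe(): the state, without advancing time (a new reading comes with each control period).
- arm.read_camera(name): name is "scene" or "top" or "wrist"; returns (picture, depth): 400x640x3 uint8, blue, green, red; 400x640 float32, m along the optical axis (not along the pixel's ray), 0 where there is no reading.
- arm.get_calibration(name): a dict with "camera_matrix" (3x3 intrinsics, pixels), "k1" (the pictures are not rectified: a ray, as slopes to the right and down, at radius r is drawn at 1 + k1 r^2 times it, then the intrinsics apply), "eye" and "orientation" of the camera in the world. Camera axes: x right, y down, z forward; pixel columns grow to the right and rows downward; lengths in m; the calibration is good to about 2 mm. A picture is of the moment at which its call begins: read the wrist's pose just before it. get_calibration takes no time and is no camera call; for the wrist camera it gives the pose at the moment of the call.
- arm.finish_job(): hands the job in, once; it reports no verdict.
Trained networks look in the newest picture that a camera, given by its name, has taken for a name from the list of things; names that differ only in an ending like _2 or _b are one class to them, and where a whole thing is asked for, a point or a joint stands for the part that bears it (a point fixed in the world has none). Each returns a list of dicts, best first, with "p" (0 to 1); they miss things now and then, are a little off and sometimes report something else, mostly with a low value. They report only what shows in the picture. A call takes as long as a camera call.
- arm.look_for(target, camera): "uv" ([column, row] in pixels, amid what is visible of it).
- arm.outline_of(target, camera): "region" (400x640 bool, what is visible of it) and "uv" ([column, row] in pixels, amid what is visible of it).
The state is a dict: "time_s": time; "q": joint angles; "joint_vel": joint speeds; "effort": joint torques, N m; "position": TCP position; "eef_rot": TCP orientation; "ft_force": force on the tool from outside, world axes, zero at the start; "torque": the same for the moment, N m; "opening": opening from 0.0 (shut) to 1.0 (fully open).
Only numpy, scipy, OpenCV 4.12 (cv2) and the standard library are available. Lean on these libraries where they do the work, as an engineer would, in place of code of your own. Each camera call takes 0.05 s, during which the arm holds its last target. There are 200 camera calls.

## Working session

There is one attempt and no reset: what is moved stays moved. The work goes in short steps, Python scripts to look and compute and a tool call to move; the robot and the scene stay as the last step left them, time stands still between calls to the robot, and variables do not carry over. Pictures are saved under pics/ and viewed, about 8 in all and at most 12, crops included, and the job is handed in when it is done.

Besides the shell and the picture viewer there is one more tool, called after "Request:" as name(argument=value, ...) on one line, values as JSON. move_arm: Moves the arm, as the interface text tells. Its arguments: {"type":"object","properties":{"moves":{"type":"array"}},"required":["moves"]}

```bash
mkdir -p pics; cat > h.py <<'E'
import numpy as np,cv2
from cell import arm
def world(cam,uv,d=None,z=None):
    c=arm.get_calibration(cam);K=np.array(c["camera_matrix"]);k=c["k1"]
    p=np.array([(uv[0]-K[0,2])/K[0,0],(uv[1]-K[1,2])/K[1,1]]);q=p.copy()
    for _ in range(20): q=p/(1+k*(q@q))
    R=np.array(c["orientation"]);r=R@np.array([q[0],q[1],1]);e=np.array(c["eye"])
    if z is not None: d=(z-e[2])/r[2]
    return e+d*r
E
python3 - <<'E'
from h import *
s=arm.observe();print(s["position"],s["eef_rot"],s["opening"],arm.tip_extent)
for cam in("top","scene"):
    im,d=arm.read_camera(cam);cv2.imwrite(f"pics/{cam}.png",im)
    print(cam,arm.get_calibration(cam)["eye"])
    for t in "handle mixer_base drive_plate pin0 hole0 hole1 tube_rack brown_bottle beaker".split():
        for r in arm.look_for(t,cam)[:3]:
            u=r["uv"];dd=d[int(u[1]),int(u[0])]
            print(t,round(r["p"],2),np.round(u),np.round(world(cam,u,dd),3))
E
```

```text
[0.19488671 0.61951143 0.25203102] [[-9.53907094e-01  3.00101003e-01 -8.02945886e-04]
 [ 3.00102032e-01  9.53905002e-01 -2.00462303e-03]
 [ 1.64344715e-04 -2.15318982e-03 -9.99997668e-01]] 0.9993650937290073 0.022
top [ 0.50146966 -0.05396473  1.47759674]
handle 0.66 [386. 221.] [ 0.519 -0.235  0.194]
mixer_base 0.98 [371. 240.] [ 0.472 -0.204  0.12 ]
drive_plate 0.62 [370. 247.] [ 0.451 -0.208  0.05 ]
drive_plate 0.5 [385. 219.] [ 0.525 -0.234  0.186]
pin0 0.96 [366. 242.] [ 0.464 -0.196  0.05 ]
hole0 0.68 [382. 220.] [ 0.524 -0.226  0.176]
hole0 0.31 [370. 241.] [ 0.468 -0.201  0.123]
hole1 0.68 [382. 220.] [ 0.524 -0.226  0.176]
hole1 0.31 [370. 241.] [ 0.468 -0.201  0.123]
brown_bottle 0.75 [331. 143.] [ 0.739 -0.106  0.08 ]
beaker 0.62 [371. 243.] [ 0.465 -0.204  0.122]
beaker 0.55 [298. 253.] [ 0.437 -0.005  0.003]
scene [0.40838747 0.68820962 0.70198719]
handle 0.68 [345. 165.] [ 0.524 -0.223  0.138]
mixer_base 0.6 [352. 196.] [ 0.492 -0.201  0.044]
drive_plate 0.93 [353. 200.] [ 0.487 -0.179  0.046]
pin0 0.63 [352. 197.] [ 0.491 -0.195  0.047]
hole0 0.7 [346. 169.] [ 0.521 -0.218  0.128]
hole0 0.62 [353. 197.] [ 0.49  -0.2    0.043]
hole1 0.7 [346. 169.] [ 0.521 -0.218  0.128]
hole1 0.62 [353. 197.] [ 0.49  -0.2    0.043]
tube_rack 0.94 [354. 301.] [0.427 0.186 0.052]
tube_rack 0.47 [347. 171.] [ 0.515 -0.217  0.123]
beaker 0.6 [360. 243.] [0.44  0.016 0.065]
beaker 0.4 [347. 168.] [ 0.516 -0.22   0.132]
```

```bash
python3 - <<'E'
import cv2
a=cv2.imread("pics/top.png")[130:300,270:470];b=cv2.imread("pics/scene.png")[110:330,230:460]
cv2.imwrite("pics/a.png",cv2.resize(a,None,fx=4,fy=3.5*4/3.5*0+4,fx_=1) if 0 else cv2.resize(a,None,fx=3.5,fy=3.5,interpolation=2)[:600,:800])
cv2.imwrite("pics/b.png",cv2.resize(b,None,fx=2.7,fy=2.7,interpolation=2))
E
```

```text
(no output)
```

View pics/a.png

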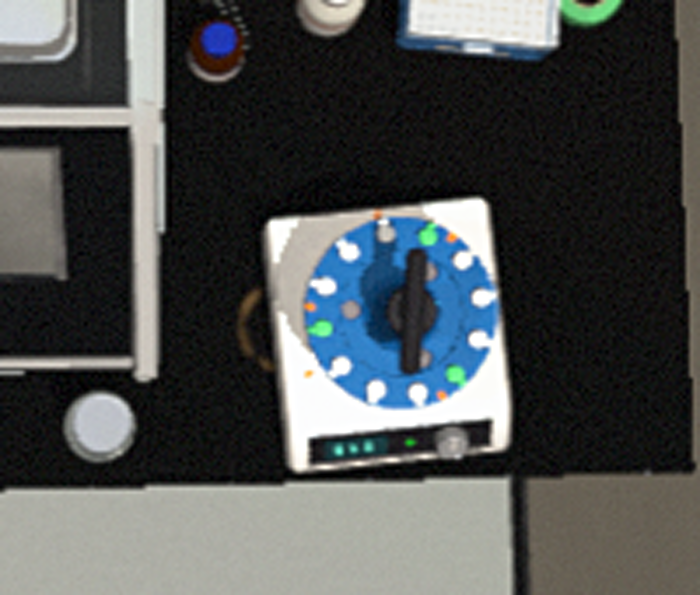

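View pics/b.png

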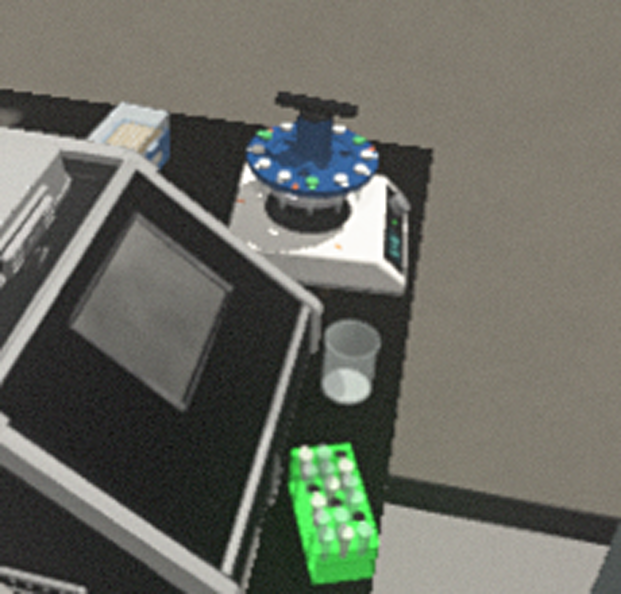

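The top view shows the head marks at crop (309,306), (452,237) and (441,395), and the housing marks at (378,215) and (308,373). The bar runs from (416,255) to (408,370). The rack and beaker stand well away, to the left. Next I work out the angles.

```bash
python3 - <<'E'
from h import *
im=cv2.imread("pics/top.png");im2,d=arm.read_camera("top")
hsv=cv2.cvtColor(im2,cv2.COLOR_BGR2HSV)
m=cv2.inRange(hsv,(4,110,120),(18,255,255));n,_,st,ce=cv2.connectedComponentsWithStats(m)
for i in range(1,n):
    u=ce[i]
    if 340<u[0]<420 and 180<u[1]<260:
        print(np.round(u,1),st[i,4],d[int(round(u[1])),int(round(u[0]))],"z.048",np.round(world("top",u,z=.048),3),"z.128",np.round(world("top",u,z=.122),3))
# blue disc outline & bar
b=cv2.inRange(hsv,(98,120,60),(118,255,255));b[:180]=0;b[270:]=0
c=max(cv2.findContours(b,0,2)[0],key=cv2.contourArea);(e,ax,an)=cv2.fitEllipse(cv2.convexHull(c));print(e,ax,np.round(world("top",e,z=.122),4))
for u in ((270+416/3.5,130+252/3.5),(270+408/3.5,130+372/3.5)):print(world("top",u,z=.192))
for u in ((267,217),(488,199),(512,447),(291,470)):print(world("top",(270+u[0]/3.5,130+u[1]/3.5),z=.048 ))
E
```

```text
[377.5 191. ] 4 1.4315888 z.048 [ 0.606 -0.234  0.048] z.128 [ 0.601 -0.225  0.122]
[398.5 197.5] 4 1.3593539 z.048 [ 0.587 -0.292  0.048] z.128 [ 0.582 -0.28   0.122]
[358.  217.2] 4 1.3574411 z.048 [ 0.534 -0.177  0.048] z.128 [ 0.532 -0.171  0.122]
[358. 236.] 1 1.4284766 z.048 [ 0.482 -0.176  0.048] z.128 [ 0.483 -0.169  0.122]
[395.7 242.3] 3 1.3507802 z.048 [ 0.462 -0.28   0.048] z.128 [ 0.464 -0.268  0.122]
(384.0023193359375, 218.9608612060547) (53.727203369140625, 54.47920227050781) [ 0.5261 -0.2395  0.122 ]
[ 0.56724032 -0.24352895  0.192     ]
[ 0.48125891 -0.23501767  0.192     ]
[ 0.60552097 -0.14623197  0.048     ]
[ 0.61577321 -0.32407412  0.048     ]
[ 0.41726008 -0.33649962  0.048     ]
[ 0.40368012 -0.1597768   0.048     ]
```

Request:
move_arm(moves=[-1,1.7,-5.9,0,-0.172,-1,1.7,-5.9,0,-0.172,-1,1.7,-5.9,0,-0.172,-1,1.7,-5.9,0,-0.172,-1,1.7,-5.9,0,-0.172,-1,1.7,-5.9,0,-0.172,-1,1.7,-5.9,0,-0.172,-1,1.7,-5.9,0,-0.172,-1,0.5,-5.8,0,-0.172,-1,0.5,-5.8,0,-0.172,-1,0.5,-5.8,0,-0.172,-1,0.5,-5.8,0,-0.172,-1,0.5,-5.8,0,-0.172,-1,0.5,-5.8,0,-0.172])

```text
time_s: 2.8
position: [0.36, -0.2195, 0.2563]
eef_rot: [[0.937, 0.349, 0.012], [0.349, -0.937, -0.013], [0.007, 0.016, -1.0]]
ft_force: [0.9, -0.0, 0.2]
opening: 0.994
```

Request:
move_arm(moves=[-1,5.0,-0.7,0.2,-0.15,-1,5.0,-0.6,0.2,-0.15,-1,5.0,-0.6,0.2,-0.15,-1,0.8,0,0.2,0,-1,0,0,0,0])

```text
time_s: 3.42
position: [0.5203, -0.2466, 0.2643]
eef_rot: [[0.992, -0.123, 0.003], [-0.123, -0.992, -0.018], [0.006, 0.018, -1.0]]
ft_force: [0.2, 0.0, -0.7]
opening: 1.003
```

```bash
python3 - <<'E'
from h import *
s=arm.observe();R=s["eef_rot"];print(s["position"],np.degrees(np.arctan2(R[1][1],R[0][1])),s["ft_force"],s["q"])
im,d=arm.read_camera("wrist");cv2.imwrite("pics/w1.png",im)
for t in("handle","hole0","pin0"):
    for r in arm.look_for(t,"wrist")[:3]:
        u=r["uv"];print(t,r["p"],u,world("wrist",u,d[int(u[1]),int(u[0])]))
o=arm.outline_of("handle","wrist")
im,d=arm.read_camera("scene");cv2.imwrite("pics/s2.png",cv2.resize(im[60:260,230:460],None,fx=2.5,fy=2.5))
im=cv2.imread("pics/w1.png")
hsv=cv2.cvtColor(im,cv2.COLOR_BGR2HSV)
m=cv2.inRange(hsv,(5,120,130),(18,255,255));n,_,st,ce=cv2.connectedComponentsWithStats(m)
for i in range(1,n):
    if st[i,4]>15: print(ce[i],st[i,4],np.round(world("wrist",ce[i],z=.048),3),np.round(world("wrist",ce[i],z=.122),3))
E
```

```text
[ 0.52032935 -0.24662032  0.26428987] -97.07211988019692 [ 0.17971366  0.0083131  -0.74493082] [-30.34250649  -2.9871451  103.85535158  -0.8270584   78.43070465
  66.88763007]
handle 0.98 [306.3, 186.4] [ 0.54946661 -0.24429544  0.19249829]
handle 0.62 [335.3, 112.5] [ 0.59176319 -0.27360024  0.12383291]
hole0 0.68 [306.1, 184.5] [ 0.55052907 -0.24434775  0.19215023]
pin0 0.8 [330.9, 111.8] [ 0.59276745 -0.26997275  0.12630292]
[294.27586207 100.62068966] 29 [ 0.607 -0.237  0.048] [ 0.606 -0.241  0.122]
[225.33333333 165.        ] 27 [ 0.547 -0.148  0.048] [ 0.559 -0.171  0.122]
```

View pics/w1.png

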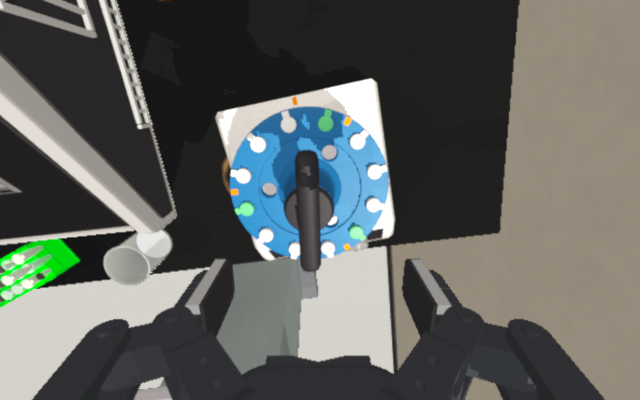

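The wrist view shows the bar running from (307,152) to (311,270). Head marks are at (347,122), (234,192) and (348,246), and a housing mark is at (294,101). Next I measure bar and marks by depth.

```bash
python3 - <<'E'
from h import *
im,d=arm.read_camera("wrist")
P=[]
for v in range(140,285,2):
    for u in range(285,335,2):
        if d[v,u]>0:
            w=world("wrist",(u,v),d[v,u])
            if .187<w[2]<.2: P.append(w)
P=np.array(P);c,sz,a=cv2.minAreaRect((P[:,:2]*1000).astype(np.float32));print(len(P),c,sz,a,np.median(P[:,2]))
M=[]
for u in((347,122),(234,192),(348,246),(294,101)):
    w=world("wrist",u,np.median(d[u[1]-1:u[1]+2,u[0]-1:u[0]+2]));M.append(w);print(w)
M=np.array(M);m=M[:3,:2].mean(0);print(m)
for w in M: print(np.degrees(np.arctan2(*(w[:2]-m)[::-1]))%120,np.linalg.norm(w[:2]-m))
E
```

```text
654 (528.6415405273438, -242.53494262695312) (15.820247650146484, 90.0651626586914) 84.45449829101562 0.1915341129167548
[ 0.5828537  -0.28325191  0.12217228]
[ 0.53372208 -0.17351414  0.12219335]
[ 0.46414036 -0.27300968  0.12196203]
[ 0.60638681 -0.23627303  0.04869942]
[ 0.52690538 -0.24325858]
84.44181768002449 0.06877267820885136
84.41774004497681 0.0700767710004772
85.36131264808265 0.06945916902803692
5.022762271397389 0.07978782115192552
```

Request:
move_arm(moves=[-1,0.7,0.45,-2,0.03,-1,0,0,-2.5,0,-1,0,0,-1.2,0,-1,0,0,0,0])

```text
time_s: 4.28
position: [0.5261, -0.2408, 0.2033]
eef_rot: [[0.996, -0.091, 0.004], [-0.091, -0.996, -0.018], [0.006, 0.017, -1.0]]
ft_force: [-0.7, 0.5, 0.1]
opening: 0.998
```

```bash
python3 - <<'E'
from h import *
s=arm.observe();R=s["eef_rot"];print(s["position"],np.degrees(np.arctan2(R[1][1],R[0][1])),s["ft_force"])
im,d=arm.read_camera("wrist");cv2.imwrite("pics/w2.png",im)
P=np.array([np.r_[u,v,world("wrist",(u,v),d[v,u])] for v in range(100,400,3) for u in range(200,440,3) if d[v,u]>0])
for lo,hi in((.184,.2),(.165,.184),(.145,.165),(.13,.145)):
    q=P[(P[:,4]>lo)&(P[:,4]<hi)&(abs(P[:,2]-.527)<.06)&(abs(P[:,3]+.2415)<.06)];print(lo,len(q),q.min(0).round(3) if len(q) else"",q.max(0).round(3) if len(q) else "")
E
```

```text
[ 0.52609742 -0.24077963  0.20334151] -95.224323507964 [-0.68043825  0.48370575  0.13729535]Traceback (most recent call last):
  File "<stdin>", line 4, in <module>
  File "h.py", line 4, in world
    c=arm.get_calibration(cam);K=np.array(c["camera_matrix"]);k=c["k1"]
ValueError: time passes only in moves, steps and waits
```

View pics/w2.png

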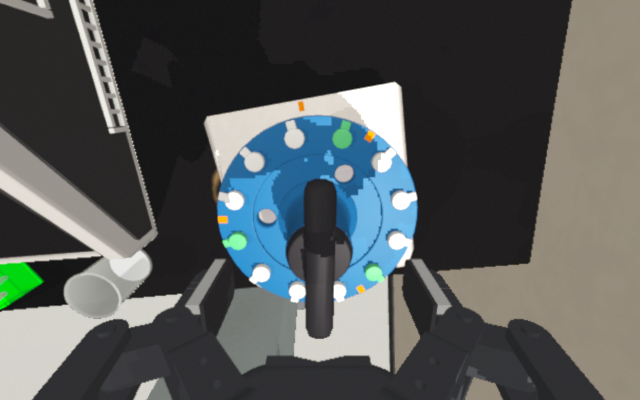

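The wrist view shows the bar centred between the fingers (column 320), with the hub below it. Now I lower, then grip.

Request:
move_arm(moves=[-1,0.1,0,-0.7,0,1,0,0,0,0,1,0,0,0,0,1,0,0,0,0,1,0,0,0,0,1,0,0,0,0,1,0,0,0,0])

```text
time_s: 5.2
position: [0.5299, -0.2411, 0.2013]
eef_rot: [[0.996, -0.091, 0.013], [-0.091, -0.996, -0.02], [0.015, 0.018, -1.0]]
ft_force: [-0.1, -0.7, -0.1]
opening: 0.172
```

Request:
move_arm(moves=[1,-0.2,0,0,0.12,1,0,0,0,0.12,1,0,0,0,0.12,1,0,0,0,0.12,1,0,0,0,0.12,1,0,0,0,0,1,0,0,0,0])

```text
time_s: 6.08
position: [0.5274, -0.2399, 0.1985]
eef_rot: [[0.866, 0.5, 0.02], [0.5, -0.866, -0.003], [0.016, 0.013, -1.0]]
ft_force: [0.8, 1.3, -1.3]
opening: 0.167
```

```bash
python3 - <<'E'
from h import *
s=arm.observe();R=s["eef_rot"];print(s["position"],np.degrees(np.arctan2(R[1][1],R[0][1])),s["ft_force"],s["opening"])
im,d=arm.read_camera("top");cv2.imwrite("pics/t3.png",cv2.resize(im[150:270,320:450],None,fx=4,fy=4))
im,d=arm.read_camera("wrist");cv2.imwrite("pics/w3.png",im)
hsv=cv2.cvtColor(im,cv2.COLOR_BGR2HSV)
m=cv2.inRange(hsv,(5,120,130),(18,255,255));n,_,st,ce=cv2.connectedComponentsWithStats(m)
for i in range(1,n):
    if st[i,4]>15:
        w=world("wrist",ce[i],d[int(ce[i][1]),int(ce[i][0])]);print(ce[i].round(),w.round(4),np.degrees(np.arctan2(w[1]+.242,w[0]-.527))%120,np.hypot(w[1]+.242,w[0]-.527))
E
```

```text
[ 0.52743818 -0.23994912  0.19846267] -59.985345789921034 [ 0.76797794  1.25457031 -1.318673  ] 0.16731793965187292
[356. 118.] [ 0.5979 -0.1989  0.3206] 31.31191719985538 0.08296830648475281
[233. 122.] [ 0.542  -0.1339  0.0011] 82.11129437359327 0.10908912895537522
[370. 142.] [ 0.5965 -0.2431  0.1194] 119.05728920443025 0.06949272236554171
```

View pics/w3.png

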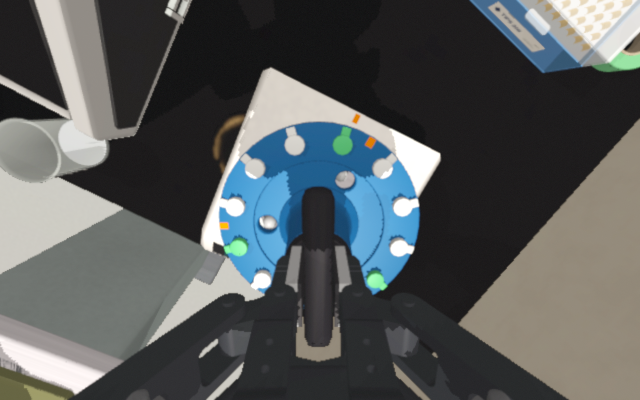

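The wrist view shows a pin's rounded tip appearing in the hole at (345,180), and the head mark (370,142) is about 5° short. Turn a little more, then lower gently.

Request:
move_arm(moves=[1,0,-0.1,0,0.04,1,0,0,-0.1,0.045,1,0,0,-0.2,0,1,0,0,-0.2,0,1,0,0,-0.2,0,1,0,0,-0.2,0])

```text
time_s: 6.92
position: [0.5286, -0.2401, 0.1924]
eef_rot: [[0.821, 0.57, 0.023], [0.571, -0.821, 0.0], [0.019, 0.013, -1.0]]
ft_force: [-1.5, 3.5, 7.7]
opening: 0.165
```

```bash
python3 - <<'E'
from h import *
s=arm.observe();R=s["eef_rot"];print(s["position"],np.degrees(np.arctan2(R[1][1],R[0][1])),s["ft_force"],s["opening"])
im,d=arm.read_camera("wrist");cv2.imwrite("pics/w4.png",im)
hsv=cv2.cvtColor(im,cv2.COLOR_BGR2HSV)
m=cv2.inRange(hsv,(5,120,130),(18,255,255));n,_,st,ce=cv2.connectedComponentsWithStats(m)
for i in range(1,n):
    if st[i,4]>15:
        w=world("wrist",ce[i],d[int(ce[i][1]),int(ce[i][0])]);print(ce[i].round(),w.round(4),np.degrees(np.arctan2(w[1]+.242,w[0]-.527))%120,np.hypot(w[1]+.242,w[0]-.527))
E
```

```text
[ 0.52858974 -0.24007995  0.19243017] -55.21337167616806 [-1.50369469  3.48302003  7.68579777] 0.1646661469899802
[236. 116.] [ 0.5427 -0.1345  0.0012] 81.69200768355194 0.10868379482434877
[362. 124.] [ 0.6072 -0.2363  0.0484] 4.034891472489267 0.08043091518344134
[369. 142.] [ 0.5972 -0.2372  0.1137] 3.8998477425428275 0.07041181850048
```

The head dropped about 8 mm and is aligned: head mark 3.9°, housing mark 4.0°. Push it home.

Request:
move_arm(moves=[1,-0.1,0,-0.4,0,1,0,0,-0.4,0,1,0,0,-0.4,0,1,0,0,-0.4,0,1,0,0,-0.4,0])

```text
time_s: 7.6
position: [0.5288, -0.2409, 0.1791]
eef_rot: [[0.822, 0.569, 0.025], [0.57, -0.822, -0.002], [0.019, 0.016, -1.0]]
ft_force: [-8.9, 6.0, 28.5]
opening: 0.167
```

Request:
move_arm(moves=[1,0,0,0,0,-1,0,0,0.1,0,-1,0,0,0,0,-1,0,0,0,0,-1,0,0,2,0,-1,0,0,4,0,-1,0,0,4,0,-1,0,0,0,0])

```text
time_s: 8.6
position: [0.5295, -0.2425, 0.2874]
eef_rot: [[0.822, 0.569, 0.03], [0.569, -0.822, -0.007], [0.02, 0.023, -1.0]]
ft_force: [0.6, 0.1, 0.1]
opening: 1.0
```

```bash
python3 - <<'E'
from h import *
s=arm.observe();R=s["eef_rot"];print(s["position"],s["ft_force"],s["opening"])
im,d=arm.read_camera("wrist");cv2.imwrite("pics/w5.png",im)
i2,d2=arm.read_camera("scene");cv2.imwrite("pics/s5.png",cv2.resize(i2[60:330,200:460],None,fx=2.2,fy=2.2))
arm.read_camera("wrist");
for r in arm.look_for("handle","wrist")[:2]:
    u=r["uv"];print(r["p"],u,world("wrist",u,d[int(u[1]),int(u[0])]))
hsv=cv2.cvtColor(im,cv2.COLOR_BGR2HSV)
m=cv2.inRange(hsv,(5,120,130),(18,255,255));n,_,st,ce=cv2.connectedComponentsWithStats(m)
for i in range(1,n):
    if st[i,4]>10:
        w=world("wrist",ce[i],d[int(ce[i][1]),int(ce[i][0])]);print(ce[i].round(),w.round(4),np.degrees(np.arctan2(w[1]+.242,w[0]-.527))%120)
b=cv2.inRange(hsv,(98,120,60),(118,255,255));P=np.array([world("wrist",(u,v),d[v,u]) for v in range(60,300,8) for u in range(180,460,8) if b[v,u]])
P=P[(np.hypot(P[:,0]-.527,P[:,1]+.242)<.075)&(P[:,2]>.08)&(P[:,2]<.13)]
A=np.c_[P[:,0]-.527,P[:,1]+.242,np.ones(len(P))]
z=P[:,2];k=abs(z-np.median(z))<.004;print(np.median(z),k.sum(),np.linalg.lstsq(A[k],z[k],rcond=None)[0])
E
```

```text
[ 0.52948465 -0.24245779  0.28740139] [0.59037024 0.13138172 0.06810126] 1.000298095948699
0.9 [316.2, 181.5] [ 0.54526526 -0.22998722  0.16275717]
0.69 [272.4, 123.9] [ 0.54878083 -0.16584029  0.04108575]
[345. 119.] [ 0.602  -0.2336  0.04  ] 6.402431818871192
[248. 188.] [ 0.4845 -0.184   0.0937] 6.213006114761271
0.09197264444926395 122 [-0.00660154  0.00924401  0.09178088]
```

View pics/s5.png

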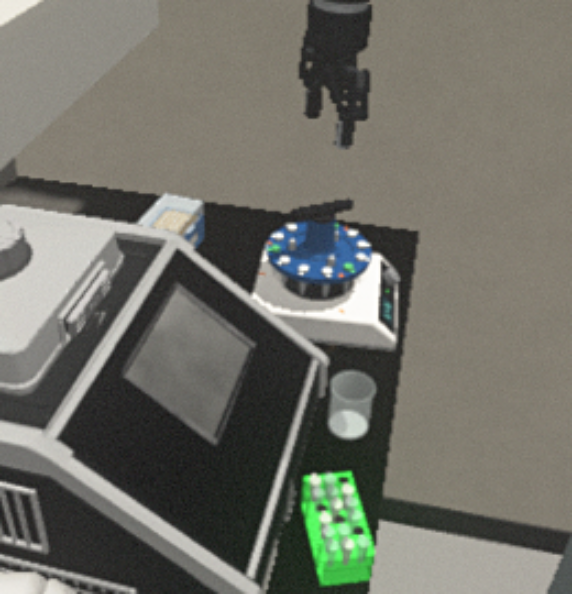

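The scene view shows the head low on the plate with the beaker and rack in place. The calibration and the picture were out of step: the housing mark read 40 mm where it must be 48 mm. I measure again now that the arm has settled.

```bash
python3 - <<'E'
from h import *
for cam in("wrist","top"):
    im,d=arm.read_camera(cam)
    if cam=="wrist": cv2.imwrite("pics/w6.png",im)
    hsv=cv2.cvtColor(im,cv2.COLOR_BGR2HSV)
    m=cv2.inRange(hsv,(5,110,120),(18,255,255));n,_,st,ce=cv2.connectedComponentsWithStats(m)
    for i in range(1,n):
        w=world(cam,ce[i],d[int(ce[i][1]),int(ce[i][0])])
        if st[i,4]>2 and np.hypot(w[1]+.242,w[0]-.527)<.1: print(cam,ce[i].round(),w.round(4),np.degrees(np.arctan2(w[1]+.242,w[0]-.527))%120)
    b=cv2.inRange(hsv,(98,120,60),(118,255,255));v,u=np.nonzero(b);s=max(1,len(v)//1500)
    P=np.array([world(cam,(x,y),d[y,x]) for x,y in list(zip(u,v))[::s]])
    r=np.hypot(P[:,0]-.527,P[:,1]+.242);P=P[(r<.073)&(r>.03)]
    z=P[:,2];k=abs(z-np.median(z))<.004;A=np.c_[P[:,0]-.527,P[:,1]+.242,np.ones(len(P))];print(np.median(z),k.sum(),np.linalg.lstsq(A[k],z[k],rcond=None)[0])
    h=[world(cam,(x,y),d[y,x]) for y in range(0,400,2) for x in range(200,450,2) if hsv[y,x,2]<70 and .1<d[y,x]<1.4]
    h=np.array(h);h=h[(np.hypot(h[:,0]-.527,h[:,1]+.242)<.05)&(h[:,2]>.15)&(h[:,2]<.2)] if len(h) else h
    if len(h): print("bar z",np.median(h[:,2]),np.percentile(h[:,2],95),len(h))
print(arm.observe()["ft_force"])
E
```

```text
wrist [351. 117.] [ 0.6068 -0.2362  0.048 ] 4.143144542787043
wrist [353. 127.] [ 0.599  -0.2374  0.1   ] 3.638001773731632
wrist [352. 131.] [ 0.595  -0.2385  0.1004] 2.9633400610126013
wrist [251. 188.] [ 0.4876 -0.1865  0.1003] 5.353053655730662
wrist [348. 239.] [ 0.498  -0.306   0.0994] 5.666617298900832
0.0989283236355385 1154 [-0.00037902  0.00186623  0.09875051]Traceback (most recent call last):
  File "<stdin>", line 14, in <module>
  File "h.py", line 4, in world
    c=arm.get_calibration(cam);K=np.array(c["camera_matrix"]);k=c["k1"]
ValueError: time passes only in moves, steps and waits
```

View pics/w6.png

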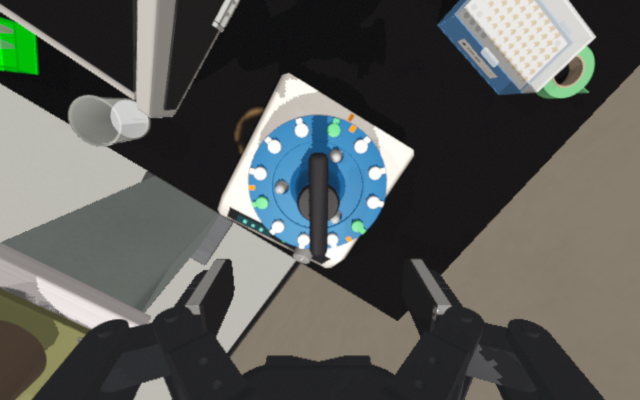

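The wrist view shows the pins standing through the holes at (336,156) and (281,187). The disc top is at 100 mm against 122 mm at the start, a drop of 22 mm, which is home. It lies level (slope 0.002), its marks match the housing's, and nothing touches it.

```bash
python3 -c "
from cell import arm
print(arm.finish_job())"
```

```text
the job is handed in; nothing more can be done
None
```

The tube head is seated on the drive plate, and I handed the job in at about 9 s of the 38 s allowed. No verdict was reported. I gripped the bar in the middle, turned the head about +40° until it dropped about 8 mm over the pins, pushed it down about 13 mm more, then let go and backed off.

**Seating:** The disc top is about 22 mm lower than at the start, which is the full drop. It lies level (slope about 0.002 rad), and the pins show through the holes. The head's marks are within 2° of the housing's.

**Forces:** The push ended at about 29 N. After letting go the wrist force was below 1 N, with the fingers more than 80 mm above the bar.

**Bystanders:** The rack and beaker looked unmoved in the last pictures. The brown bottle I did not check again at the end; the arm stayed well away from it.

**Checks that failed or disagreed:** One measurement came out 8 mm low because the arm was still moving, so I repeated it once the arm had settled. The last script stopped with an error before it measured the bar's top height, so the seating rests on the disc and mark heights.

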